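Put the sockets back on their rail in order of size

TASK

Put the four loose wrench sockets back on the socket rail in order of size: the largest on the pad next to the upright end stop, then each smaller one on the next pad along, the smallest farthest from the stop. Stand each upright, mouth up, in the middle of its pad, and leave the tape measure where it lies.

Things in the scene. Friction and masses are not known exactly. Their poses are not given: they have to be found in the camera images.
- socket_xl: largest of four loose bright-steel hexagon wrench sockets: a plain upright cylinder 50 mm in diameter and 64 mm tall, standing on its closed end on the bench with its open mouth up; round, so any grasp direction serves. Origin: centre of its underside; z: its axis, upward.
- socket_l: second largest of four loose bright-steel hexagon wrench sockets: a plain upright cylinder 42 mm in diameter and 56 mm tall, standing on its closed end on the bench with its open mouth up; round, so any grasp direction serves. Origin: centre of its underside; z: its axis, upward.
- socket_m: second smallest of four loose bright-steel hexagon wrench sockets: a plain upright cylinder 34 mm in diameter and 48 mm tall, standing on its closed end on the bench with its open mouth up; round, so any grasp direction serves. Origin: centre of its underside; z: its axis, upward.
- socket_s: smallest of four loose bright-steel hexagon wrench sockets: a plain upright cylinder 26 mm in diameter and 40 mm tall, standing on its closed end on the bench with its open mouth up; round, so any grasp direction serves. Origin: centre of its underside; z: its axis, upward.
- seat_a: one of four identical flat round black rubber pads (56 mm across, 3 mm thick, thin grey ring round the foot) at 70 mm pitch along a fixed low aluminium rail (356 x 62 mm). Which letter lies where in the row changes with each start. Origin: centre of the pad's underside, on the rail's top 12 mm above the bench; the pad's top is 15 mm above the bench. x points along the rail.
- seat_b: one of four identical flat round black rubber pads (56 mm across, 3 mm thick, thin grey ring round the foot) at 70 mm pitch along a fixed low aluminium rail (356 x 62 mm). Which letter lies where in the row changes with each start. Origin: centre of the pad's underside, on the rail's top 12 mm above the bench; the pad's top is 15 mm above the bench. x points along the rail.
- seat_c: one of four identical flat round black rubber pads (56 mm across, 3 mm thick, thin grey ring round the foot) at 70 mm pitch along a fixed low aluminium rail (356 x 62 mm). Which letter lies where in the row changes with each start. Origin: centre of the pad's underside, on the rail's top 12 mm above the bench; the pad's top is 15 mm above the bench. x points along the rail.
- seat_d: one of four identical flat round black rubber pads (56 mm across, 3 mm thick, thin grey ring round the foot) at 70 mm pitch along a fixed low aluminium rail (356 x 62 mm). Which letter lies where in the row changes with each start. Origin: centre of the pad's underside, on the rail's top 12 mm above the bench; the pad's top is 15 mm above the bench. x points along the rail.
- end_stop: upright dark steel plate with a rounded head, fixed on one end of the rail (either end, it changes): 10 mm thick along the rail, 56 mm wide across it, top 66 mm above the bench, 55.5 mm beyond the nearest pad's centre, in line with the row. The other end has only a flat 6 mm cap. Origin: centre of its foot, on the rail's top; x: along the rail.
- tape_measure: black and orange pocket tape measure, 88 x 86 x 40 mm, loose on the bench beyond the rail's right end. Origin: centre of its underside. A bystander. (Also there, fixed and not listed: a hot-air tool leaning on a stand, 0.21 m high, nozzle at about x 0.54, y 0.04, slanting up to x 0.67, y -0.1.)
Mind the look-alikes: they are no part of the job. What is shaped like the socket_m but red or yellow is not meant.

How it is judged:
At the end, for the whole second after the job is handed in: Counting the pads from the upright end stop, the sockets stand on them from largest to smallest, each released, at rest, upright (mouth up, within 0.1 rad) on the pad and within 12 mm of the pad's centre ((horizontal distance between socket_xl and seat_a below 0.012 m or horizontal distance between socket_xl and seat_b below 0.012 m or horizontal distance between socket_xl and seat_c below 0.012 m or horizontal distance between socket_xl and seat_d below 0.012 m) and horizontal distance between socket_xl and end_stop between 0.0355 and 0.0755 m and z of socket_xl in the frame of end_stop between -0.002 and 0.008 m and angle between each of socket_xl, socket_l, socket_m, socket_s's own z axis and vertical below 0.1 rad and linear speed of each of socket_xl, socket_l, socket_m, socket_s below 0.02 m/s and angular speed of each of socket_xl, socket_l, socket_m, socket_s below 0.2 rad/s and (horizontal distance between socket_l and seat_a below 0.012 m or horizontal distance between socket_l and seat_b below 0.012 m or horizontal distance between socket_l and seat_c below 0.012 m or horizontal distance between socket_l and seat_d below 0.012 m) and horizontal distance between socket_l and end_stop between 0.1055 and 0.1455 m and z of socket_l in the frame of end_stop between -0.002 and 0.008 m and (horizontal distance between socket_m and seat_a below 0.012 m or horizontal distance between socket_m and seat_b below 0.012 m or horizontal distance between socket_m and seat_c below 0.012 m or horizontal distance between socket_m and seat_d below 0.012 m) and horizontal distance between socket_m and end_stop between 0.1755 and 0.2155 m and z of socket_m in the frame of end_stop between -0.002 and 0.008 m and (horizontal distance between socket_s and seat_a below 0.012 m or horizontal distance between socket_s and seat_b below 0.012 m or horizontal distance between socket_s and seat_c below 0.012 m or horizontal distance between socket_s and seat_d below 0.012 m) and horizontal distance between socket_s and end_stop between 0.2455 and 0.2855 m and z of socket_s in the frame of end_stop between -0.002 and 0.008 m); the robot touches nothing.
It fails at once if the tape measure was moved by more than 20 mm (distance of tape_measure from where it was at the start of the episode above 0.02 m).
It also fails if it takes over 93 s, if anything falls off the work surface, if the arm or the gripper's body presses on something with over 40 N, if the wrist force passes 120 N, or if a joint passes its speed limit or range.

ROBOT

A 6-joint arm with a two-finger parallel gripper is mounted at the origin on a cart in front of the work surface, level with it; the furniture and walls round the work are solid. World frame = base frame: x ahead of the robot, y to its left, z up, the work surface at z = 0. Lengths are in m, angles in rad, forces in N, time in s.
With the tool pointing down it reaches from about 0.35 to 0.85 m from the base axis. Payload 8.1 kg.
Tool frame: the origin (TCP) lies between the finger pads; the fingertips stand 17 mm ahead of it and the grasp point (between the pads) lies 2 mm behind it (bot.tips_ahead is the distance from the TCP to the fingertips, in m); z points along the fingers, y is the line along which they close (so a half turn about z gives the same grasp; the last joint's range is limited). The gripper opens to 93 mm and grips with 3 to 60 N. Pads are 15 mm wide; open, the fingers measure 128 mm over their backs; the gripper's body (75 mm by 188 mm) begins 65 mm behind the grasp point.
Start: joints at [1.22, 0.13, 1.488, -0, 1.523, -0.085], TCP at [0.158, 0.579, 0.236] pointing down, gripper open.
Joint ranges: [-2.96, 2.96], [-0.89, 2.26], [0.02, 2.5], [-1.34, 4.48], [0, 2.73], [-2.66, 2.66]. Speed limits (rad/s): [2.39, 2.39, 2.79, 3.14, 3.14, 3.14].

INTERFACE

Orientations are given as a unit quaternion [w, x, y, z].
In Python, from cell import telemetry, vision, order, bot gives the robot as it stands. The module is installed in compiled form; this text tells all that it offers.
- The arm moves only by the tool arm_command, never from a script. Its argument "targets" is a list of rows, each an object with "linear": the shift along the tool's x, y, z in units of 25 mm (1.0 is 25 mm), a list of three; "dr": the turn, a rotation vector about the tool's x, y, z in units of 6 degrees (1.0 is 6 degrees), a list of three; "claw": the opening, from -1 (shut) to 1 (fully open). A call has 1 to 12 rows; each row is the pose to reach, as a shift and turn from the pose commanded when the call began, along the tool's axes at that moment; what a row does not reach only later rows make up. A row lasts 1/12 s, in which the tool goes at most 41.7 mm and 7.16 degrees, less where a joint would pass 70% of its speed; a pose out of reach is approached as far as the arm can. A call with a gripper value outside its range is refused whole. The fingers move at their own pace and stop on an object; "grip_force" is the grip in N (left out, the last holds). Time passes only in rows, so rows that repeat a pose let the fingers close. It gives the time, the measured TCP pose, the force, the opening and the grip force at its end, in the units of the state.
- telemetry.read_state(): the state, without advancing time (a new reading comes with each control period).
- vision.read_camera(name): name is "scene" or "top"; returns (picture, depth): 480x640x3 uint8, blue, green, red; 480x640 float32, m along the optical axis (not along the pixel's ray), 0 where there is no reading.
- vision.calibration(name): a dict with "K" (3x3 intrinsics, pixels), "rvec" (rotation vector, rad) and "tvec" (3), from world to camera coordinates, as OpenCV has them. Camera axes: x right, y down, z forward; pixel columns grow to the right and rows downward; lengths in m; the calibration is good to about 2 mm. A picture is of the moment at which its call begins. calibration takes no time and is no camera call.
- order.hand_in(): hands the job in; it is judged then, once.
The state is a dict: "t": time; "joint_pos": joint angles; "dq": joint speeds; "effort": joint torques, N m; "position": TCP position; "tcp_rot": TCP orientation; "wrist_force": force on the tool from outside, world axes, zero at the start; "moment": the same for the moment, N m; "opening": opening from 0.0 (shut) to 1.0 (fully open); "finger_force": force on a finger pad.
Only numpy, scipy, OpenCV 4.12 (cv2) and the standard library are available. Lean on these libraries where they do the work, as an engineer would, in place of code of your own. Each camera call takes 0.05 s, during which the arm holds its last target. There are 200 camera calls.

## Working session

There is one attempt and no reset: what is moved stays moved. The work goes in short steps, Python scripts to look and compute and a tool call to move; the robot and the scene stay as the last step left them, time stands still between calls to the robot, and variables do not carry over. Pictures are saved under pics/ and viewed, at most 14 in all, crops included, and the job is handed in when it is done.

Besides the shell and the picture viewer there is one more tool, called by a JSON object that holds its "name" and its "arguments", one argument or row to a line. arm_command: Moves the arm, as the interface text tells. Its arguments: {"type":"object","properties":{"targets":{"type":"array"},"grip_force":{"type":"number"}},"required":["targets"]}

```bash
mkdir -p pics
python3 - <<'E'
from cell import telemetry, vision
import cv2,numpy as np
for n in("scene","top"):
    p,d=vision.read_camera(n); cv2.imwrite(f"pics/{n}0.png",p); np.savez(f"{n}0.npz",p=p,d=d)
    c=vision.calibration(n); R=cv2.Rodrigues(np.array(c["rvec"]))[0]; print(n,c["K"],(-R.T@np.array(c["tvec"]).ravel()).round(3),R.round(2).tolist())
print(telemetry.read_state())
E
```

```text
scene [[494.19402135   0.         314.11595511]
 [  0.         494.19402135 237.78969641]
 [  0.           0.           1.        ]] [0.225 0.567 0.681] [[-0.83, -0.55, 0.0], [-0.41, 0.62, -0.67], [0.37, -0.56, -0.75]]
top [[615.80786858   0.         320.20246279]
 [  0.         615.80786858 241.47788628]
 [  0.           0.           1.        ]] [0.295 0.108 1.369] [[-0.03, -1.0, 0.01], [-0.98, 0.02, -0.19], [0.19, -0.01, -0.98]]
{'t': 0.1, 'joint_pos': array([ 1.21964138e+00,  1.31044996e-01,  1.48919736e+00,  5.65992178e-06,
        1.52301381e+00, -8.54149543e-02]), 'dq': array([-0.00158046, -0.00244398, -0.00092141, -0.00072445,  0.00023532,
        0.0006895 ]), 'effort': array([ 5.42801736e-04, -5.61344755e+01, -4.93092871e+01,  7.69979996e-02,
        2.92143814e-02,  7.33528054e-06]), 'position': array([0.15738662, 0.57847217, 0.2347018 ]), 'tcp_rot': array([-1.82881650e-04,  1.32479472e-01,  9.91185400e-01, -8.11409692e-04]), 'wrist_force': array([-0.48845031,  0.32915022, -0.0181729 ]), 'moment': array([-0.02998941,  0.02465416,  0.05530437]), 'finger_force': 0.0, 'opening': 1.002552699106323}
```

View pics/top0.png

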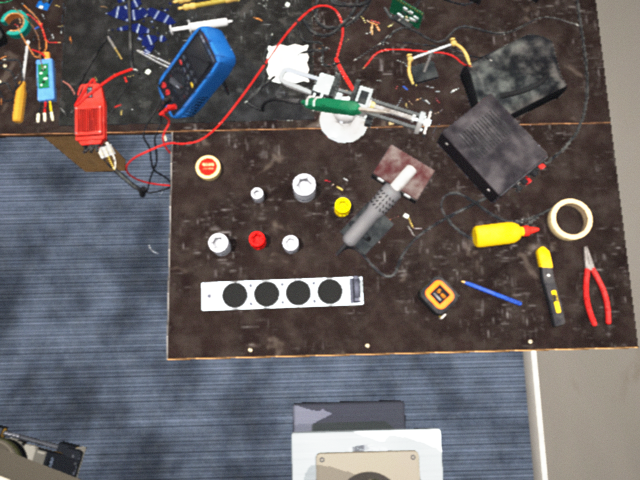

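View pics/scene0.png

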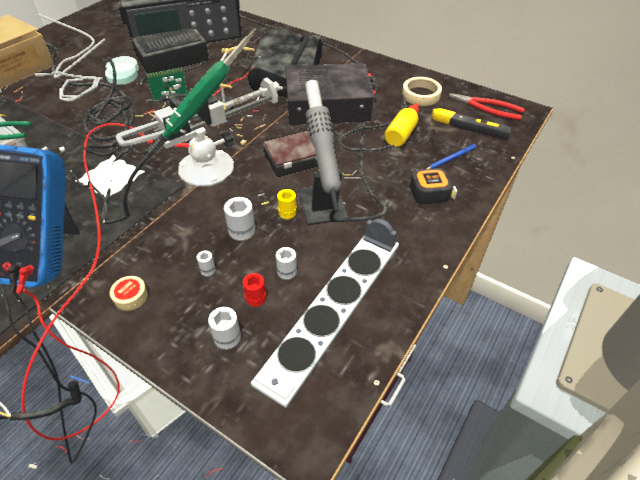

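The scene view shows four bright-steel sockets. In the top view they are at (304,187) XL, (219,244) L, (291,243) M and (257,195) S. The socket_m-shaped ones, red at (257,240) and yellow at (343,207), are look-alikes and excluded by colour. The end stop is at the right end of the rail, top view (357,290), so the XL pad is at (330,291). Next I measure and make one enlarged crop.

```bash
cat > h.py <<'E'
import cv2,numpy as np
from cell import vision
def cal(n):
    c=vision.calibration(n); return np.array(c["K"]),cv2.Rodrigues(np.array(c["rvec"]))[0],np.array(c["tvec"]).ravel()
def ray(n,uv,z):
    K,R,t=cal(n); uv=np.atleast_2d(uv).astype(float)
    d=(R.T@np.linalg.inv(K)@np.c_[uv,np.ones(len(uv))].T).T; o=-R.T@t
    return o+d*((z-o[2])/d[:,2])[:,None]
def proj(n,X):
    K,R,t=cal(n); return cv2.projectPoints(np.atleast_2d(np.array(X,float)),cv2.Rodrigues(R)[0],t,K,None)[0].reshape(-1,2)
def cloud(n,d):
    K,R,t=cal(n); v,u=np.mgrid[:480,:640]; r=np.stack([u,v,np.ones_like(u)],-1)@np.linalg.inv(K).T
    return (r*d[...,None]-t)@R
E
cat > m.py <<'E'
from h import *
S=dict(xl=((304,187),.064,.025),l=((219,244),.056,.021),m=((291,243),.048,.017),s=((257,195),.040,.013))
for n in("top","scene"):
    f=np.load(n+"0.npz");p,d=f["p"],f["d"]; P=cloud(n,d); hsv=cv2.cvtColor(p,cv2.COLOR_BGR2HSV)
    for k,(uv,h,r) in S.items():
        g=ray("top",uv,h)[0]
        D=np.hypot(P[...,0]-g[0],P[...,1]-g[1]); m=(D<.04)&(abs(P[...,2]-h)<.006)&(d>0)
        q=P[m]; c,R_=cv2.minEnclosingCircle(q[:,:2].astype(np.float32)); 
        # bright mask
        w=np.zeros((480,640),np.uint8); cu=proj(n,[g[0],g[1],h/2])[0]
        b=((hsv[...,2]>110)&(hsv[...,1]<60)).astype(np.uint8)
        _,L,st,ce=cv2.connectedComponentsWithStats(cv2.morphologyEx(b,cv2.MORPH_CLOSE,np.ones((3,3))))
        i=min(range(1,len(st)),key=lambda i:np.hypot(*(ce[i]-cu))+1e3*(st[i,4]<60))
        print(n,k,"guess",g[:2].round(3),"depth c",np.round(c,4),round(R_,4),len(q),"ztop",q[:,2].mean().round(3),"blob",st[i],ce[i].round(1))
    dark=((hsv[...,2]<60)).astype(np.uint8)
    # rail region
    _,L,st,ce=cv2.connectedComponentsWithStats(dark)
    for i in range(1,len(st)):
        if 250<st[i,4]<2500:
            X=ray(n,ce[i],.015)[0]
            if .2<X[0]<.45 and -.1<X[1]<.4: print(n,"pad?",st[i],ce[i].round(1),X.round(4))
p=np.load("scene0.npz")["p"]; cv2.imwrite("pics/crop.png",cv2.resize(p[170:370,180:420],None,fx=3,fy=3))
E
python3 m.py
```

```text
top xl guess [0.674 0.121] depth c [0.6806 0.1204] 0.0255 240 ztop 0.063 blob [292 173  24  29 562] [303.7 186.6]
top l guess [0.552 0.308] depth c [0.5563 0.3097] 0.0215 188 ztop 0.055 blob [206 227  25  29 469] [218.8 242. ]
top m guess [0.552 0.152] depth c [0.5544 0.154 ] 0.0173 120 ztop 0.047 blob [282 234  17  20 256] [290.  243.1]
top s guess [0.665 0.226] depth c [0.6702 0.2263] 0.0133 73 ztop 0.039 blob [250 187  14  15 161] [256.8 193.7]
scene xl guess [0.674 0.121] depth c [0.6801 0.1215] 0.026 369 ztop 0.064 blob [ 223  196   32   45 1120] [239.3 217.7]
scene l guess [0.552 0.308] depth c [0.5551 0.3096] 0.0216 421 ztop 0.056 blob [ 206  306   34   44 1090] [223.6 327.1]
scene m guess [0.552 0.152] depth c [0.552  0.1542] 0.0176 231 ztop 0.048 blob [275 247  22  33 594] [285.7 262.4]
scene s guess [0.665 0.226] depth c [0.669  0.2272] 0.0134 148 ztop 0.039 blob [196 250  23  27 373] [205.5 262.7]
```

View pics/crop.png

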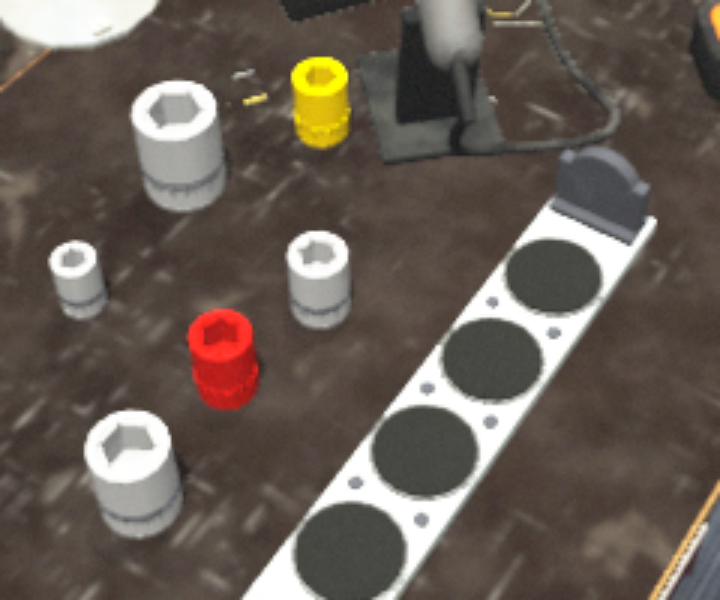

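The crop shows four plain steel sockets, XL (175,145), S (77,280), M (318,278) and L (132,472), with the red (223,358) and yellow (321,102) look-alikes apart. Depth-derived radii of 25.5, 21.5, 17.4 and 13.3 mm match the sizes. Next come the pads.

```bash
cat > pads.py <<'E'
from h import *
for n,cs in(("top",[(330,291),(298,293),(266,294),(234,295)]),("scene",[(365,262),(344,290),(321,320),(297,354)])):
    f=np.load(n+"0.npz");p,d=f["p"],f["d"];v=p.max(2)
    b=(v<105).astype(np.uint8)
    _,L,st,ce=cv2.connectedComponentsWithStats(b,connectivity=4)
    P=cloud(n,d)
    for c in cs:
        i=L[c[1],c[0]]; ys,xs=np.where(L==i); X=ray(n,np.c_[xs,ys],.015)
        cc,r=cv2.minEnclosingCircle(X[:,:2].astype(np.float32))
        print(n,c,st[i].tolist(),X.mean(0)[:2].round(4),np.round(cc,4),round(r,4),"z",P[c[1],c[0]].round(4))
    q=P[(P[...,2]>.05)&(P[...,2]<.075)&(d>0)&(P[...,0]<.52)&(P[...,0]>.35)&(P[...,1]<.1)&(P[...,1]>-.06)]
    print("stop",q.min(0),q.max(0),np.median(q,0),len(q))
    # hot-air tool cloud
    q=P[(d>0)&(P[...,0]>.4)&(P[...,0]<.75)&(P[...,1]<.08)&(P[...,1]>-.15)&(P[...,2]>.08)]
    for z in(.08,.1,.12,.14,.16,.18,.2): 
        a=q[abs(q[:,2]-z)<.01]; 
        if len(a): print("hot",z,a[:,:2].min(0).round(3),a[:,:2].max(0).round(3),len(a))
E
python3 pads.py
```

```text
top (330, 291) [318, 280, 24, 23, 426] [0.4489 0.0701] [0.449 0.07 ] 0.026 z [0.4487 0.0689 0.0179]
top (298, 293) [287, 281, 23, 23, 428] [0.448  0.1397] [0.4479 0.1397] 0.0259 z [0.4463 0.1395 0.0144]
top (266, 294) [255, 282, 24, 24, 433] [0.4467 0.2095] [0.4469 0.2095] 0.0261 z [0.4461 0.2102 0.0118]
top (234, 295) [223, 283, 24, 24, 434] [0.4458 0.2797] [0.4461 0.2797] 0.0259 z [0.4451 0.2803 0.0155]
stop [0.42181074 0.00935606 0.0500523 ] [0.47621903 0.01935315 0.07162446] [0.4484178  0.01449262 0.05966093] 114
hot 0.08 [ 0.517 -0.016] [0.553 0.056] 4
hot 0.1 [ 0.516 -0.015] [0.555 0.058] 74
hot 0.12 [ 0.53  -0.011] [0.583 0.042] 216
hot 0.14 [ 0.54  -0.034] [0.596 0.034] 325
hot 0.16 [ 0.568 -0.074] [0.632 0.003] 305
hot 0.18 [ 0.587 -0.08 ] [ 0.652 -0.014] 484
hot 0.2 [ 0.613 -0.103] [ 0.675 -0.04 ] 314
scene (365, 262) [349, 250, 31, 24, 597] [0.4481 0.0699] [0.4486 0.0694] 0.0274 z [0.446  0.0699 0.0151]
scene (344, 290) [328, 276, 33, 27, 688] [0.4468 0.14  ] [0.4471 0.1395] 0.0272 z [0.4451 0.1415 0.0164]
scene (321, 320) [304, 306, 35, 30, 806] [0.4458 0.2099] [0.4459 0.2095] 0.0275 z [0.4456 0.2103 0.0154]
scene (297, 354) [279, 338, 36, 33, 944] [0.4446 0.2799] [0.445  0.2793] 0.0275 z [0.4434 0.2794 0.0148]
stop [0.42106581 0.00761272 0.050034  ] [0.47653651 0.02021667 0.06839209] [0.44646134 0.01672726 0.05821891] 247
hot 0.08 [ 0.515 -0.013] [0.589 0.054] 35
hot 0.1 [ 0.514 -0.011] [0.582 0.059] 191
hot 0.12 [ 0.53  -0.011] [0.583 0.043] 364
hot 0.14 [ 0.54  -0.026] [0.615 0.031] 455
hot 0.16 [ 0.569 -0.058] [0.635 0.007] 447
hot 0.18 [ 0.588 -0.075] [ 0.657 -0.013] 543
hot 0.2 [ 0.614 -0.099] [ 0.673 -0.041] 345
```

{"name": "arm_command", "arguments": {
  "targets": [
    {"linear": [-6, -3, 0.4], "dr": [0, 0, 2], "claw": 1},
    {"linear": [-12.5, -6, 0.7], "dr": [0, 0, 4], "claw": 1},
    {"linear": [-25, -12.2, 1.4], "dr": [0, 0, 7.47], "claw": 1},
    {"linear": [-25, -12.2, 1.4], "dr": [0, 0, 7.47], "claw": 1},
    {"linear": [-25, -12.2, 1.4], "dr": [0, 0, 7.47], "claw": 1},
    {"linear": [-25, -12.2, 1.4], "dr": [0, 0, 7.47], "claw": 1},
    {"linear": [-25, -12.2, 1.4], "dr": [0, 0, 7.47], "claw": 1},
    {"linear": [-25, -12.2, 1.4], "dr": [0, 0, 7.47], "claw": 1},
    {"linear": [-25, -12.2, 1.4], "dr": [0, 0, 7.47], "claw": 1},
    {"linear": [-25, -12.2, 1.4], "dr": [0, 0, 7.47], "claw": 1},
    {"linear": [-25, -12.2, 1.4], "dr": [0, 0, 7.47], "claw": 1},
    {"linear": [-25, -12.2, 1.4], "dr": [0, 0, 7.47], "claw": 1}
  ]
}}

```text
t: 1.1
position: [0.5341, 0.2479, 0.2099]
tcp_rot: [-0.0, 0.5, 0.866, -0.0]
wrist_force: [0.5, 0.9, -1.0]
opening: 1.0
finger_force: 0.0
```

```bash
cat > go.py <<'E'
import sys,numpy as np
from cell import telemetry
from scipy.spatial.transform import Rotation as Ro
s=telemetry.read_state(); q=s["tcp_rot"]; R=Ro.from_quat([*q[1:],q[0]]); p=s["position"]
T=dict(xl=(.6803,.121),l=(.5557,.3097),m=(.553,.154),s=(.6697,.2268),p1=(.4485,.07),p2=(.4475,.1397),p3=(.446,.2097),p4=(.4455,.2797))
a=sys.argv[1:]; x,y=T[a[0]]; z=float(a[1])
th=np.radians(30); G=Ro.from_matrix(np.array([[-np.sin(th),np.cos(th),0],[np.cos(th),np.sin(th),0],[0,0,-1]]).T)
print("t",round(s["t"],2),"pos",p.round(4),"lin",(R.inv().apply(np.array([x,y,z])-p)/.025).round(2),"dr",(np.degrees((R.inv()*G).as_rotvec())/6).round(2),"op",round(s["opening"],3),"F",s["wrist_force"].round(1),"ff",round(s["finger_force"],1))
E
python3 go.py xl .2
```

```text
t 1.1 pos [0.5341 0.2479 0.2099] lin [-7.32  2.53  0.39] dr [-0.01 -0.   -0.01] op 1.0 F [ 0.5  0.9 -1. ] ff 0.0
```

{"name": "arm_command", "arguments": {
  "targets": [
    {"linear": [-7.3, 2.5, 0.4], "dr": [0, 0, 0], "claw": 1},
    {"linear": [-7.3, 2.5, 0.4], "dr": [0, 0, 0], "claw": 1},
    {"linear": [-7.3, 2.5, 0.4], "dr": [0, 0, 0], "claw": 1},
    {"linear": [-7.3, 2.5, 0.4], "dr": [0, 0, 0], "claw": 1},
    {"linear": [-7.3, 2.5, 0.4], "dr": [0, 0, 0], "claw": 1},
    {"linear": [-7.3, 2.5, 0.4], "dr": [0, 0, 0], "claw": 1},
    {"linear": [-7.3, 2.5, 0.4], "dr": [0, 0, 0], "claw": 1},
    {"linear": [-7.3, 2.5, 0.4], "dr": [0, 0, 0], "claw": 1},
    {"linear": [-7.3, 2.5, 0.4], "dr": [0, 0, 0], "claw": 1}
  ]
}}

```text
t: 1.85
position: [0.6776, 0.1239, 0.2003]
tcp_rot: [-0.0, 0.5, 0.866, -0.0]
wrist_force: [0.0, 0.1, -0.3]
opening: 1.003
finger_force: 0.0
```

```bash
python3 go.py xl .047
```

```text
t 1.85 pos [0.6776 0.1239 0.2003] lin [-0.16  0.04  6.13] dr [-0.   -0.01  0.  ] op 1.003 F [ 0.   0.1 -0.3] ff 0.0
```

Good tracking. Descend, close, lift, all in steps.

{"name": "arm_command", "arguments": {
  "grip_force": 25,
  "targets": [
    {"linear": [-0.16, 0.04, 1.5], "dr": [0, 0, 0], "claw": 1},
    {"linear": [-0.16, 0.04, 3], "dr": [0, 0, 0], "claw": 1},
    {"linear": [-0.16, 0.04, 4.2], "dr": [0, 0, 0], "claw": 1},
    {"linear": [-0.16, 0.04, 5.2], "dr": [0, 0, 0], "claw": 1},
    {"linear": [-0.16, 0.04, 5.8], "dr": [0, 0, 0], "claw": 1},
    {"linear": [-0.16, 0.04, 6.13], "dr": [0, 0, 0], "claw": 1},
    {"linear": [-0.16, 0.04, 6.13], "dr": [0, 0, 0], "claw": 1},
    {"linear": [-0.16, 0.04, 6.13], "dr": [0, 0, 0], "claw": -1},
    {"linear": [-0.16, 0.04, 6.13], "dr": [0, 0, 0], "claw": -1},
    {"linear": [-0.16, 0.04, 6.13], "dr": [0, 0, 0], "claw": -1},
    {"linear": [-0.16, 0.04, 6.13], "dr": [0, 0, 0], "claw": -1},
    {"linear": [-0.16, 0.04, 6.13], "dr": [0, 0, 0], "claw": -1}
  ]
}}

```text
t: 2.85
position: [0.682, 0.1199, 0.0485]
tcp_rot: [0.001, 0.5, 0.866, 0.001]
wrist_force: [-0.1, -0.6, -0.4]
opening: 0.69
finger_force: 0.0
```

```bash
python3 go.py xl .2
```

```text
t 2.85 pos [0.682  0.1199 0.0485] lin [ 0.07 -0.03 -6.06] dr [ 0.02  0.01 -0.01] op 0.69 F [-0.1 -0.6 -0.4] ff 0.0
```

{"name": "arm_command", "arguments": {
  "targets": [
    {"linear": [0, 0, 0], "dr": [0, 0, 0], "claw": -1},
    {"linear": [0, 0, 0], "dr": [0, 0, 0], "claw": -1},
    {"linear": [0, 0, 0], "dr": [0, 0, 0], "claw": -1},
    {"linear": [0, 0, 0], "dr": [0, 0, 0], "claw": -1},
    {"linear": [0, 0, -0.3], "dr": [0, 0, 0], "claw": -1},
    {"linear": [0, 0, -1], "dr": [0, 0, 0], "claw": -1},
    {"linear": [0, 0, -2.2], "dr": [0, 0, 0], "claw": -1},
    {"linear": [0, 0, -3.6], "dr": [0, 0, 0], "claw": -1},
    {"linear": [0, 0, -5], "dr": [0, 0, 0], "claw": -1},
    {"linear": [0, 0, -6], "dr": [0, 0, 0], "claw": -1},
    {"linear": [0, 0, -6], "dr": [0, 0, 0], "claw": -1},
    {"linear": [0, 0, -6], "dr": [0, 0, 0], "claw": -1}
  ]
}}

```text
t: 3.85
position: [0.6818, 0.1198, 0.1986]
tcp_rot: [0.001, 0.5, 0.866, 0.001]
wrist_force: [-0.4, -1.3, -5.0]
opening: 0.54
finger_force: 25.0
```

```bash
python3 go.py p1 .2
```

```text
t 3.85 pos [0.6818 0.1198 0.1986] lin [ 2.93 -9.08 -0.08] dr [ 0.02  0.01 -0.01] op 0.54 F [-0.4 -1.3 -5. ] ff 25.0
```

{"name": "arm_command", "arguments": {
  "targets": [
    {"linear": [0.3, -0.9, 0], "dr": [0, 0, 0], "claw": -1},
    {"linear": [0.7, -2.2, 0], "dr": [0, 0, 0], "claw": -1},
    {"linear": [1.2, -3.7, 0], "dr": [0, 0, 0], "claw": -1},
    {"linear": [1.7, -5.2, 0], "dr": [0, 0, 0], "claw": -1},
    {"linear": [2.1, -6.7, 0], "dr": [0, 0, 0], "claw": -1},
    {"linear": [2.5, -8, 0], "dr": [0, 0, 0], "claw": -1},
    {"linear": [2.75, -8.8, 0], "dr": [0, 0, 0], "claw": -1},
    {"linear": [2.86, -9.08, 0], "dr": [0, 0, 0], "claw": -1},
    {"linear": [2.86, -9.08, 0], "dr": [0, 0, 0], "claw": -1},
    {"linear": [2.86, -9.08, 0], "dr": [0, 0, 0], "claw": -1},
    {"linear": [2.86, -9.08, 0], "dr": [0, 0, 0], "claw": -1}
  ]
}}

```text
t: 4.77
position: [0.4492, 0.0686, 0.1963]
tcp_rot: [-0.0, 0.5, 0.866, -0.0]
wrist_force: [0.3, -0.2, -3.9]
opening: 0.533
finger_force: 25.0
```

```bash
python3 go.py p1 .0645
```

```text
t 4.77 pos [0.4492 0.0686 0.1963] lin [0.06 0.01 5.27] dr [-0.01 -0.01 -0.01] op 0.533 F [ 0.3 -0.2 -3.9] ff 25.0
```

{"name": "arm_command", "arguments": {
  "targets": [
    {"linear": [0, 0, 1.2], "dr": [0, 0, 0], "claw": -1},
    {"linear": [0, 0, 2.6], "dr": [0, 0, 0], "claw": -1},
    {"linear": [0, 0, 3.8], "dr": [0, 0, 0], "claw": -1},
    {"linear": [0, 0, 4.6], "dr": [0, 0, 0], "claw": -1},
    {"linear": [0, 0, 5], "dr": [0, 0, 0], "claw": -1},
    {"linear": [0, 0, 5.15], "dr": [0, 0, 0], "claw": -1},
    {"linear": [0, 0, 5.15], "dr": [0, 0, 0], "claw": -1},
    {"linear": [0, 0, 5.15], "dr": [0, 0, 0], "claw": -1}
  ]
}}

```text
t: 5.43
position: [0.4501, 0.0686, 0.0696]
tcp_rot: [0.001, 0.5, 0.866, 0.0]
wrist_force: [-0.2, 0.4, -4.1]
opening: 0.542
finger_force: 25.0
```

```bash
python3 go.py p1 .0645
```

```text
t 5.43 pos [0.4501 0.0686 0.0696] lin [ 0.08 -0.03  0.2 ] dr [ 0.01  0.01 -0.01] op 0.542 F [-0.2  0.4 -4.1] ff 25.0
```

{"name": "arm_command", "arguments": {
  "targets": [
    {"linear": [0, 0, 0.1], "dr": [0, 0, 0], "claw": -1},
    {"linear": [0, 0, 0.2], "dr": [0, 0, 0], "claw": -1},
    {"linear": [0, 0, 0.22], "dr": [0, 0, 0], "claw": -1},
    {"linear": [0, 0, 0.22], "dr": [0, 0, 0], "claw": -1},
    {"linear": [0, 0, 0.22], "dr": [0, 0, 0], "claw": 0.6},
    {"linear": [0, 0, 0.22], "dr": [0, 0, 0], "claw": 0.6},
    {"linear": [0, 0, 0.22], "dr": [0, 0, 0], "claw": 0.6},
    {"linear": [0, 0, 0.22], "dr": [0, 0, 0], "claw": 0.6},
    {"linear": [0, 0, -1], "dr": [0, 0, 0], "claw": 0.6},
    {"linear": [0, 0, -2.5], "dr": [0, 0, 0], "claw": 0.6},
    {"linear": [0, 0, -4], "dr": [0, 0, 0], "claw": 0.6},
    {"linear": [0, 0, -5.2], "dr": [0, 0, 0], "claw": 0.6}
  ]
}}

```text
t: 6.43
position: [0.4493, 0.0685, 0.2015]
tcp_rot: [0.001, 0.5, 0.866, 0.001]
wrist_force: [0.1, -0.4, 0.1]
opening: 0.798
finger_force: 0.0
```

```bash
python3 go.py l .2
```

```text
t 6.43 pos [0.4493 0.0685 0.2015] lin [6.23 8.51 0.07] dr [ 0.02  0.01 -0.01] op 0.798 F [ 0.1 -0.4  0.1] ff 0.0
```

{"name": "arm_command", "arguments": {
  "targets": [
    {"linear": [0.8, 1.1, 0], "dr": [0, 0, 0], "claw": 0.6},
    {"linear": [1.7, 2.3, 0], "dr": [0, 0, 0], "claw": 0.6},
    {"linear": [2.7, 3.7, 0], "dr": [0, 0, 0], "claw": 0.6},
    {"linear": [3.7, 5, 0], "dr": [0, 0, 0], "claw": 0.6},
    {"linear": [4.7, 6.4, 0], "dr": [0, 0, 0], "claw": 0.6},
    {"linear": [5.6, 7.6, 0], "dr": [0, 0, 0], "claw": 0.6},
    {"linear": [6.23, 8.5, 0], "dr": [0, 0, 0], "claw": 0.6},
    {"linear": [6.23, 8.5, 0], "dr": [0, 0, 0], "claw": 0.6},
    {"linear": [6.23, 8.5, 0], "dr": [0, 0, 0], "claw": 0.6},
    {"linear": [6.23, 8.5, 0], "dr": [0, 0, 0], "claw": 0.6},
    {"linear": [6.23, 8.5, 0], "dr": [0, 0, 0], "claw": 0.6},
    {"linear": [6.23, 8.5, 0], "dr": [0, 0, 0], "claw": 0.6}
  ]
}}

```text
t: 7.43
position: [0.5552, 0.3085, 0.1988]
tcp_rot: [0.0, 0.501, 0.866, 0.0]
wrist_force: [1.5, -0.4, 0.8]
opening: 0.8
finger_force: 0.0
```

```bash
python3 go.py l .04
python3 - <<'E'
import cv2
from cell import vision
p,d=vision.read_camera("scene"); cv2.imwrite("pics/s1.png",p)
E
```

```text
t 7.43 pos [0.5552 0.3085 0.1988] lin [0.03 0.04 6.35] dr [ 0.    0.   -0.02] op 0.8 F [ 1.5 -0.4  0.8] ff 0.0
```

View pics/s1.png

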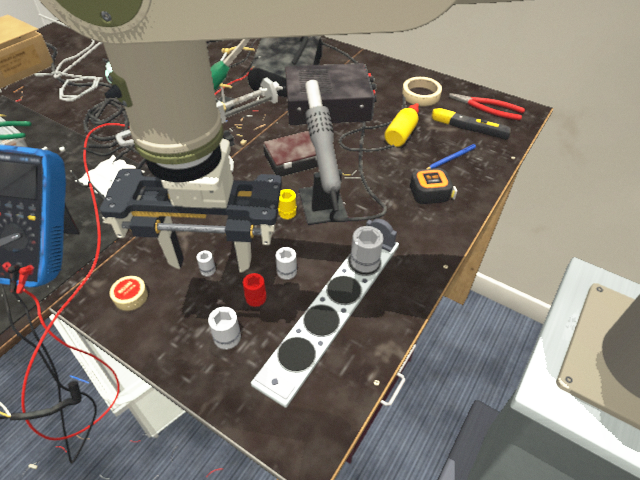

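XL stands upright on the first pad at (366,250). The other sockets are undisturbed and the gripper is above L at (225,327). Descend on L.

{"name": "arm_command", "arguments": {
  "targets": [
    {"linear": [0.03, 0.04, 1.5], "dr": [0, 0, 0], "claw": 0.6},
    {"linear": [0.03, 0.04, 3], "dr": [0, 0, 0], "claw": 0.6},
    {"linear": [0.03, 0.04, 4.4], "dr": [0, 0, 0], "claw": 0.6},
    {"linear": [0.03, 0.04, 5.4], "dr": [0, 0, 0], "claw": 0.6},
    {"linear": [0.03, 0.04, 6], "dr": [0, 0, 0], "claw": 0.6},
    {"linear": [0.03, 0.04, 6.35], "dr": [0, 0, 0], "claw": 0.6},
    {"linear": [0.03, 0.04, 6.35], "dr": [0, 0, 0], "claw": -1},
    {"linear": [0.03, 0.04, 6.35], "dr": [0, 0, 0], "claw": -1},
    {"linear": [0.03, 0.04, 6.35], "dr": [0, 0, 0], "claw": -1},
    {"linear": [0.03, 0.04, 6.35], "dr": [0, 0, 0], "claw": -1},
    {"linear": [0.03, 0.04, 6.35], "dr": [0, 0, 0], "claw": -1},
    {"linear": [0.03, 0.04, 6.35], "dr": [0, 0, 0], "claw": -1}
  ]
}}

```text
t: 8.48
position: [0.5566, 0.3111, 0.0411]
tcp_rot: [0.001, 0.5, 0.866, 0.001]
wrist_force: [-0.8, -0.3, 4.1]
opening: 0.446
finger_force: 25.0
```

{"name": "arm_command", "arguments": {
  "targets": [
    {"linear": [0, 0, 0], "dr": [0, 0, 0], "claw": -1},
    {"linear": [0, 0, 0], "dr": [0, 0, 0], "claw": -1},
    {"linear": [0, 0, 0], "dr": [0, 0, 0], "claw": -1}
  ]
}}

```text
t: 8.73
position: [0.5566, 0.3112, 0.0411]
tcp_rot: [0.001, 0.5, 0.866, 0.001]
wrist_force: [0.7, -0.6, 6.3]
opening: 0.443
finger_force: 25.0
```

```bash
python3 go.py l .2
```

```text
t 8.73 pos [0.5566 0.3112 0.0411] lin [-0.03 -0.05 -6.36] dr [ 0.02  0.   -0.01] op 0.443 F [ 0.7 -0.6  6.3] ff 25.0
```

{"name": "arm_command", "arguments": {
  "targets": [
    {"linear": [0, 0, -1], "dr": [0, 0, 0], "claw": -1},
    {"linear": [0, 0, -2.4], "dr": [0, 0, 0], "claw": -1},
    {"linear": [0, 0, -3.8], "dr": [0, 0, 0], "claw": -1},
    {"linear": [-0.3, -0.6, -5], "dr": [0, 0, 0], "claw": -1},
    {"linear": [-0.9, -1.7, -5.7], "dr": [0, 0, 0], "claw": -1},
    {"linear": [-1.6, -3, -6], "dr": [0, 0, 0], "claw": -1},
    {"linear": [-2.3, -4.4, -6], "dr": [0, 0, 0], "claw": -1},
    {"linear": [-3, -5.7, -6], "dr": [0, 0, 0], "claw": -1},
    {"linear": [-3.5, -6.7, -6], "dr": [0, 0, 0], "claw": -1},
    {"linear": [-3.76, -7.21, -6], "dr": [0, 0, 0], "claw": -1},
    {"linear": [-3.76, -7.21, -6], "dr": [0, 0, 0], "claw": -1},
    {"linear": [-3.76, -7.21, -6], "dr": [0, 0, 0], "claw": -1}
  ]
}}

```text
t: 9.73
position: [0.4461, 0.1388, 0.1896]
tcp_rot: [0.0, 0.501, 0.865, 0.0]
wrist_force: [-0.3, 0.1, -1.7]
opening: 0.442
finger_force: 25.0
```

```bash
python3 go.py p2 .057
```

```text
t 9.73 pos [0.4461 0.1388 0.1896] lin [0.   0.06 5.3 ] dr [ 0.   -0.   -0.02] op 0.442 F [-0.3  0.1 -1.7] ff 25.0
```

{"name": "arm_command", "arguments": {
  "targets": [
    {"linear": [0, 0.05, 1.2], "dr": [0, 0, 0], "claw": -1},
    {"linear": [0, 0.05, 2.6], "dr": [0, 0, 0], "claw": -1},
    {"linear": [0, 0.05, 3.9], "dr": [0, 0, 0], "claw": -1},
    {"linear": [0, 0.05, 4.7], "dr": [0, 0, 0], "claw": -1},
    {"linear": [0, 0.05, 5.1], "dr": [0, 0, 0], "claw": -1},
    {"linear": [0, 0.05, 5.28], "dr": [0, 0, 0], "claw": -1},
    {"linear": [0, 0.05, 5.28], "dr": [0, 0, 0], "claw": -1},
    {"linear": [0, 0.05, 5.28], "dr": [0, 0, 0], "claw": -1},
    {"linear": [0, 0.05, 5.28], "dr": [0, 0, 0], "claw": -1}
  ]
}}

```text
t: 10.48
position: [0.4489, 0.1404, 0.059]
tcp_rot: [0.001, 0.5, 0.866, 0.001]
wrist_force: [-1.1, -0.2, -3.4]
opening: 0.446
finger_force: 25.0
```

```bash
python3 go.py p2 .057
```

```text
t 10.48 pos [0.4489 0.1404 0.059 ] lin [ 0.   -0.06  0.08] dr [ 0.02  0.01 -0.01] op 0.446 F [-1.1 -0.2 -3.4] ff 25.0
```

{"name": "arm_command", "arguments": {
  "targets": [
    {"linear": [0, -0.04, 0.06], "dr": [0, 0, 0], "claw": -1},
    {"linear": [0, -0.04, 0.1], "dr": [0, 0, 0], "claw": -1},
    {"linear": [0, -0.04, 0.1], "dr": [0, 0, 0], "claw": -1},
    {"linear": [0, -0.04, 0.1], "dr": [0, 0, 0], "claw": 0.4},
    {"linear": [0, -0.04, 0.1], "dr": [0, 0, 0], "claw": 0.4},
    {"linear": [0, -0.04, 0.1], "dr": [0, 0, 0], "claw": 0.4},
    {"linear": [0, -0.04, 0.1], "dr": [0, 0, 0], "claw": 0.4},
    {"linear": [0, -0.04, 0.1], "dr": [0, 0, 0], "claw": 0.4},
    {"linear": [0, 0, -1], "dr": [0, 0, 0], "claw": 0.4},
    {"linear": [0, 0, -2.5], "dr": [0, 0, 0], "claw": 0.4},
    {"linear": [0, 0, -4], "dr": [0, 0, 0], "claw": 0.4},
    {"linear": [0, 0, -5.2], "dr": [0, 0, 0], "claw": 0.4}
  ]
}}

```text
t: 11.48
position: [0.4477, 0.1399, 0.1903]
tcp_rot: [0.001, 0.5, 0.866, 0.0]
wrist_force: [0.0, -0.7, 0.1]
opening: 0.701
finger_force: 0.0
```

```bash
python3 go.py m .17
```

```text
t 11.48 pos [0.4477 0.1399 0.1903] lin [-1.61  3.93  0.82] dr [ 0.01  0.   -0.01] op 0.701 F [ 0.  -0.7  0.1] ff 0.0
```

{"name": "arm_command", "arguments": {
  "targets": [
    {"linear": [-0.4, 1, 0], "dr": [0, 0, 0], "claw": 0.4},
    {"linear": [-0.9, 2.2, 0.2], "dr": [0, 0, 0], "claw": 0.4},
    {"linear": [-1.3, 3.2, 0.5], "dr": [0, 0, 0], "claw": 0.4},
    {"linear": [-1.61, 3.93, 0.8], "dr": [0, 0, 0], "claw": 0.4},
    {"linear": [-1.61, 3.93, 0.8], "dr": [0, 0, 0], "claw": 0.4},
    {"linear": [-1.61, 3.93, 0.8], "dr": [0, 0, 0], "claw": 0.4},
    {"linear": [-1.61, 3.93, 0.8], "dr": [0, 0, 0], "claw": 0.4},
    {"linear": [-1.61, 3.93, 0.8], "dr": [0, 0, 0], "claw": 0.4}
  ]
}}

```text
t: 12.15
position: [0.5522, 0.154, 0.168]
tcp_rot: [0.0, 0.5, 0.866, 0.0]
wrist_force: [0.1, -1.0, -0.1]
opening: 0.698
finger_force: 0.0
```

```bash
python3 go.py m .033
```

```text
t 12.15 pos [0.5522 0.154  0.168 ] lin [-0.02  0.03  5.4 ] dr [ 0.    0.   -0.01] op 0.698 F [ 0.1 -1.  -0.1] ff 0.0
```

{"name": "arm_command", "arguments": {
  "targets": [
    {"linear": [0, 0, 1.4], "dr": [0, 0, 0], "claw": 0.4},
    {"linear": [0, 0, 2.8], "dr": [0, 0, 0], "claw": 0.4},
    {"linear": [0, 0, 4], "dr": [0, 0, 0], "claw": 0.4},
    {"linear": [0, 0, 4.9], "dr": [0, 0, 0], "claw": 0.4},
    {"linear": [0, 0, 5.4], "dr": [0, 0, 0], "claw": 0.4},
    {"linear": [0, 0, 5.4], "dr": [0, 0, 0], "claw": 0.4},
    {"linear": [0, 0, 5.4], "dr": [0, 0, 0], "claw": -1},
    {"linear": [0, 0, 5.4], "dr": [0, 0, 0], "claw": -1},
    {"linear": [0, 0, 5.4], "dr": [0, 0, 0], "claw": -1},
    {"linear": [0, 0, 5.4], "dr": [0, 0, 0], "claw": -1},
    {"linear": [0, 0, 5.4], "dr": [0, 0, 0], "claw": -1},
    {"linear": [0, 0, 5.4], "dr": [0, 0, 0], "claw": -1}
  ]
}}

```text
t: 13.15
position: [0.5537, 0.1542, 0.0338]
tcp_rot: [0.001, 0.5, 0.866, 0.001]
wrist_force: [0.4, -0.0, 4.7]
opening: 0.352
finger_force: 25.0
```

{"name": "arm_command", "arguments": {
  "targets": [
    {"linear": [0, 0, 0], "dr": [0, 0, 0], "claw": -1},
    {"linear": [0, 0, 0], "dr": [0, 0, 0], "claw": -1},
    {"linear": [0, 0, 0], "dr": [0, 0, 0], "claw": -1}
  ]
}}

```text
t: 13.4
position: [0.5537, 0.1542, 0.0338]
tcp_rot: [0.001, 0.5, 0.866, 0.001]
wrist_force: [1.0, 1.1, 6.5]
opening: 0.349
finger_force: 25.0
```

```bash
python3 go.py p3 .19
```

```text
t 13.4 pos [0.5537 0.1542 0.0338] lin [ 4.07 -2.61 -6.26] dr [ 0.02  0.01 -0.01] op 0.349 F [1.  1.1 6.5] ff 25.0
```

{"name": "arm_command", "arguments": {
  "targets": [
    {"linear": [0, 0, -1], "dr": [0, 0, 0], "claw": -1},
    {"linear": [0, 0, -2.4], "dr": [0, 0, 0], "claw": -1},
    {"linear": [0, 0, -3.8], "dr": [0, 0, 0], "claw": -1},
    {"linear": [0.5, -0.3, -5], "dr": [0, 0, 0], "claw": -1},
    {"linear": [1.4, -0.9, -5.7], "dr": [0, 0, 0], "claw": -1},
    {"linear": [2.4, -1.5, -6], "dr": [0, 0, 0], "claw": -1},
    {"linear": [3.4, -2.2, -6], "dr": [0, 0, 0], "claw": -1},
    {"linear": [4.07, -2.6, -6], "dr": [0, 0, 0], "claw": -1},
    {"linear": [4.07, -2.6, -6], "dr": [0, 0, 0], "claw": -1},
    {"linear": [4.07, -2.6, -6], "dr": [0, 0, 0], "claw": -1},
    {"linear": [4.07, -2.6, -6], "dr": [0, 0, 0], "claw": -1}
  ]
}}

```text
t: 14.32
position: [0.4458, 0.2095, 0.1824]
tcp_rot: [0.0, 0.5, 0.866, -0.0]
wrist_force: [0.5, 0.6, -2.2]
opening: 0.352
finger_force: 25.0
```

```bash
python3 go.py p3 .0498
```

```text
t 14.32 pos [0.4458 0.2095 0.1824] lin [0.   0.01 5.3 ] dr [-0.    0.   -0.01] op 0.352 F [ 0.5  0.6 -2.2] ff 25.0
```

{"name": "arm_command", "arguments": {
  "targets": [
    {"linear": [0, 0, 1.2], "dr": [0, 0, 0], "claw": -1},
    {"linear": [0, 0, 2.6], "dr": [0, 0, 0], "claw": -1},
    {"linear": [0, 0, 3.9], "dr": [0, 0, 0], "claw": -1},
    {"linear": [0, 0, 4.7], "dr": [0, 0, 0], "claw": -1},
    {"linear": [0, 0, 5.1], "dr": [0, 0, 0], "claw": -1},
    {"linear": [0, 0, 5.28], "dr": [0, 0, 0], "claw": -1},
    {"linear": [0, 0, 5.28], "dr": [0, 0, 0], "claw": -1},
    {"linear": [0, 0, 5.28], "dr": [0, 0, 0], "claw": -1},
    {"linear": [0, 0, 5.28], "dr": [0, 0, 0], "claw": -1}
  ]
}}

```text
t: 15.07
position: [0.4472, 0.2101, 0.0522]
tcp_rot: [0.001, 0.5, 0.866, 0.001]
wrist_force: [0.5, 0.0, -2.5]
opening: 0.351
finger_force: 25.0
```

```bash
python3 go.py p3 .0498
```

```text
t 15.07 pos [0.4472 0.2101 0.0522] lin [ 0.01 -0.05  0.1 ] dr [ 0.03  0.01 -0.01] op 0.351 F [ 0.5  0.  -2.5] ff 25.0
```

{"name": "arm_command", "arguments": {
  "targets": [
    {"linear": [0, -0.03, 0.06], "dr": [0, 0, 0], "claw": -1},
    {"linear": [0, -0.03, 0.11], "dr": [0, 0, 0], "claw": -1},
    {"linear": [0, -0.03, 0.11], "dr": [0, 0, 0], "claw": -1},
    {"linear": [0, -0.03, 0.11], "dr": [0, 0, 0], "claw": 0.3},
    {"linear": [0, -0.03, 0.11], "dr": [0, 0, 0], "claw": 0.3},
    {"linear": [0, -0.03, 0.11], "dr": [0, 0, 0], "claw": 0.3},
    {"linear": [0, -0.03, 0.11], "dr": [0, 0, 0], "claw": 0.3},
    {"linear": [0, -0.03, 0.11], "dr": [0, 0, 0], "claw": 0.3},
    {"linear": [0, 0, -1], "dr": [0, 0, 0], "claw": 0.3},
    {"linear": [0, 0, -2.5], "dr": [0, 0, 0], "claw": 0.3},
    {"linear": [0, 0, -4], "dr": [0, 0, 0], "claw": 0.3},
    {"linear": [0, 0, -5], "dr": [0, 0, 0], "claw": 0.3}
  ]
}}

```text
t: 16.07
position: [0.4464, 0.2101, 0.1792]
tcp_rot: [0.001, 0.5, 0.866, 0.001]
wrist_force: [1.4, -0.1, 0.1]
opening: 0.651
finger_force: 0.0
```

```bash
python3 go.py s .17
```

```text
t 16.07 pos [0.4464 0.2101 0.1792] lin [-3.88  8.07  0.4 ] dr [ 0.03  0.01 -0.01] op 0.651 F [ 1.4 -0.1  0.1] ff 0.0
```

{"name": "arm_command", "arguments": {
  "targets": [
    {"linear": [-0.5, 1, 0], "dr": [0, 0, 0], "claw": 0.3},
    {"linear": [-1.1, 2.3, 0], "dr": [0, 0, 0], "claw": 0.3},
    {"linear": [-1.8, 3.7, 0], "dr": [0, 0, 0], "claw": 0.3},
    {"linear": [-2.5, 5.1, 0], "dr": [0, 0, 0], "claw": 0.3},
    {"linear": [-3.1, 6.4, 0.2], "dr": [0, 0, 0], "claw": 0.3},
    {"linear": [-3.6, 7.5, 0.4], "dr": [0, 0, 0], "claw": 0.3},
    {"linear": [-3.88, 8.07, 0.4], "dr": [0, 0, 0], "claw": 0.3},
    {"linear": [-3.88, 8.07, 0.4], "dr": [0, 0, 0], "claw": 0.3},
    {"linear": [-3.88, 8.07, 0.4], "dr": [0, 0, 0], "claw": 0.3},
    {"linear": [-3.88, 8.07, 0.4], "dr": [0, 0, 0], "claw": 0.3},
    {"linear": [-3.88, 8.07, 0.4], "dr": [0, 0, 0], "claw": 0.3}
  ]
}}

```text
t: 16.98
position: [0.6679, 0.2266, 0.166]
tcp_rot: [-0.0, 0.5, 0.866, -0.0]
wrist_force: [0.2, 0.8, -0.7]
opening: 0.649
finger_force: 0.0
```

```bash
python3 go.py s .026
```

```text
t 16.98 pos [0.6679 0.2266 0.166 ] lin [-0.03  0.07  5.6 ] dr [-0. -0. -0.] op 0.649 F [ 0.2  0.8 -0.7] ff 0.0
```

{"name": "arm_command", "arguments": {
  "targets": [
    {"linear": [0, 0.02, 1.4], "dr": [0, 0, 0], "claw": 0.3},
    {"linear": [0, 0.02, 2.8], "dr": [0, 0, 0], "claw": 0.3},
    {"linear": [0, 0.02, 4], "dr": [0, 0, 0], "claw": 0.3},
    {"linear": [0, 0.02, 5], "dr": [0, 0, 0], "claw": 0.3},
    {"linear": [0, 0.02, 5.6], "dr": [0, 0, 0], "claw": 0.3},
    {"linear": [0, 0.02, 5.6], "dr": [0, 0, 0], "claw": 0.3},
    {"linear": [0, 0.02, 5.6], "dr": [0, 0, 0], "claw": -1},
    {"linear": [0, 0.02, 5.6], "dr": [0, 0, 0], "claw": -1},
    {"linear": [0, 0.02, 5.6], "dr": [0, 0, 0], "claw": -1},
    {"linear": [0, 0.02, 5.6], "dr": [0, 0, 0], "claw": -1},
    {"linear": [0, 0.02, 5.6], "dr": [0, 0, 0], "claw": -1},
    {"linear": [0, 0.02, 5.6], "dr": [0, 0, 0], "claw": -1}
  ]
}}

```text
t: 17.98
position: [0.6701, 0.2269, 0.0268]
tcp_rot: [0.001, 0.5, 0.866, 0.001]
wrist_force: [1.2, 0.2, 3.8]
opening: 0.276
finger_force: 25.1
```

{"name": "arm_command", "arguments": {
  "targets": [
    {"linear": [0, 0, 0], "dr": [0, 0, 0], "claw": -1},
    {"linear": [0, 0, 0], "dr": [0, 0, 0], "claw": -1},
    {"linear": [0, 0, 0], "dr": [0, 0, 0], "claw": -1}
  ]
}}

```text
t: 18.23
position: [0.6701, 0.2268, 0.0268]
tcp_rot: [0.001, 0.5, 0.866, 0.001]
wrist_force: [-0.4, 0.5, 5.7]
opening: 0.277
finger_force: 25.0
```

```bash
python3 go.py p4 .18
```

```text
t 18.23 pos [0.6701 0.2268 0.0268] lin [ 6.31 -6.72 -6.14] dr [ 0.02  0.01 -0.01] op 0.277 F [-0.4  0.5  5.7] ff 25.0
```

{"name": "arm_command", "arguments": {
  "targets": [
    {"linear": [0, 0, -1], "dr": [0, 0, 0], "claw": -1},
    {"linear": [0, 0, -2.4], "dr": [0, 0, 0], "claw": -1},
    {"linear": [0, 0, -3.8], "dr": [0, 0, 0], "claw": -1},
    {"linear": [0.4, -0.4, -5], "dr": [0, 0, 0], "claw": -1},
    {"linear": [1.2, -1.3, -5.7], "dr": [0, 0, 0], "claw": -1},
    {"linear": [2.2, -2.4, -6], "dr": [0, 0, 0], "claw": -1},
    {"linear": [3.2, -3.5, -6], "dr": [0, 0, 0], "claw": -1},
    {"linear": [4.2, -4.5, -6], "dr": [0, 0, 0], "claw": -1},
    {"linear": [5.2, -5.5, -6], "dr": [0, 0, 0], "claw": -1},
    {"linear": [6, -6.4, -6], "dr": [0, 0, 0], "claw": -1},
    {"linear": [6.3, -6.72, -6], "dr": [0, 0, 0], "claw": -1},
    {"linear": [6.3, -6.72, -6], "dr": [0, 0, 0], "claw": -1}
  ]
}}

```text
t: 19.23
position: [0.4427, 0.2798, 0.1752]
tcp_rot: [-0.0, 0.499, 0.866, -0.0]
wrist_force: [-0.3, 0.9, -0.9]
opening: 0.274
finger_force: 25.0
```

{"name": "arm_command", "arguments": {
  "targets": [
    {"linear": [0, 0, 0], "dr": [0, 0, 0], "claw": -1},
    {"linear": [0, 0, 0], "dr": [0, 0, 0], "claw": -1}
  ]
}}

```text
t: 19.4
position: [0.4462, 0.279, 0.1757]
tcp_rot: [0.0, 0.501, 0.866, 0.0]
wrist_force: [-0.2, -0.6, -2.3]
opening: 0.277
finger_force: 25.0
```

```bash
python3 go.py p4 .0428
```

```text
t 19.4 pos [0.4462 0.279  0.1757] lin [ 0.04 -0.01  5.32] dr [ 0.01  0.   -0.01] op 0.277 F [-0.2 -0.6 -2.3] ff 25.0
```

{"name": "arm_command", "arguments": {
  "targets": [
    {"linear": [0.02, 0, 1.2], "dr": [0, 0, 0], "claw": -1},
    {"linear": [0.02, 0, 2.6], "dr": [0, 0, 0], "claw": -1},
    {"linear": [0.02, 0, 3.9], "dr": [0, 0, 0], "claw": -1},
    {"linear": [0.02, 0, 4.7], "dr": [0, 0, 0], "claw": -1},
    {"linear": [0.02, 0, 5.1], "dr": [0, 0, 0], "claw": -1},
    {"linear": [0.02, 0, 5.3], "dr": [0, 0, 0], "claw": -1},
    {"linear": [0.02, 0, 5.3], "dr": [0, 0, 0], "claw": -1},
    {"linear": [0.02, 0, 5.3], "dr": [0, 0, 0], "claw": -1},
    {"linear": [0.02, 0, 5.3], "dr": [0, 0, 0], "claw": -1}
  ]
}}

```text
t: 20.15
position: [0.4464, 0.2802, 0.0446]
tcp_rot: [0.001, 0.501, 0.866, 0.001]
wrist_force: [-0.2, -1.1, -1.3]
opening: 0.273
finger_force: 25.0
```

```bash
python3 go.py p4 .0428
```

```text
t 20.15 pos [0.4464 0.2802 0.0446] lin [ 0.   -0.04  0.07] dr [ 0.03  0.   -0.01] op 0.273 F [-0.2 -1.1 -1.3] ff 25.0
```

Lower and release, then lift and retreat to the left so the cameras can see.

{"name": "arm_command", "arguments": {
  "targets": [
    {"linear": [0, -0.03, 0.05], "dr": [0, 0, 0], "claw": -1},
    {"linear": [0, -0.03, 0.09], "dr": [0, 0, 0], "claw": -1},
    {"linear": [0, -0.03, 0.09], "dr": [0, 0, 0], "claw": -1},
    {"linear": [0, -0.03, 0.09], "dr": [0, 0, 0], "claw": 0.2},
    {"linear": [0, -0.03, 0.09], "dr": [0, 0, 0], "claw": 0.2},
    {"linear": [0, -0.03, 0.09], "dr": [0, 0, 0], "claw": 0.2},
    {"linear": [0, -0.03, 0.09], "dr": [0, 0, 0], "claw": 0.2},
    {"linear": [0, -0.03, 0.09], "dr": [0, 0, 0], "claw": 0.2},
    {"linear": [0, 0, -1], "dr": [0, 0, 0], "claw": 0.2},
    {"linear": [0, 0, -2.5], "dr": [0, 0, 0], "claw": 0.2},
    {"linear": [0, 0, -4], "dr": [0, 0, 0], "claw": 0.2},
    {"linear": [0, 0, -5.5], "dr": [0, 0, 0], "claw": 0.2}
  ]
}}

```text
t: 21.15
position: [0.4442, 0.2794, 0.1818]
tcp_rot: [-0.0, 0.5, 0.866, -0.0]
wrist_force: [0.6, 0.7, 0.4]
opening: 0.599
finger_force: 0.0
```

{"name": "arm_command", "arguments": {
  "targets": [
    {"linear": [1, 0, -0.5], "dr": [0, 0, 0], "claw": 0.2},
    {"linear": [2.4, -0.3, -1], "dr": [0, 0, 0], "claw": 0.2},
    {"linear": [4, -0.5, -1], "dr": [0, 0, 0], "claw": 0.2},
    {"linear": [5.5, -0.8, -1], "dr": [0, 0, 0], "claw": 0.2},
    {"linear": [7, -1, -1], "dr": [0, 0, 0], "claw": 0.2},
    {"linear": [8.5, -1, -1], "dr": [0, 0, 0], "claw": 0.2},
    {"linear": [10, -1, -1], "dr": [0, 0, 0], "claw": 0.2},
    {"linear": [11, -1, -1], "dr": [0, 0, 0], "claw": 0.2},
    {"linear": [11, -1, -1], "dr": [0, 0, 0], "claw": 0.2},
    {"linear": [11, -1, -1], "dr": [0, 0, 0], "claw": 0.2},
    {"linear": [11, -1, -1], "dr": [0, 0, 0], "claw": 0.2}
  ]
}}

```text
t: 22.07
position: [0.286, 0.505, 0.2053]
tcp_rot: [0.0, 0.5, 0.866, -0.0]
wrist_force: [1.3, -0.8, 0.7]
opening: 0.601
finger_force: 0.0
```

Run:
```python
from h import *
T=dict(xl=(.4485,.07,.064),l=(.4475,.1397,.056),m=(.446,.2097,.048),s=(.4455,.2797,.040))
for n in("top","scene"):
    p,d=vision.read_camera(n); cv2.imwrite(f"pics/{n}9.png",p); P=cloud(n,d)
    for k,(x,y,h) in T.items():
        q=P[(np.hypot(P[...,0]-x,P[...,1]-y)<.035)&(abs(P[...,2]-h-.015)<.005)&(d>0)]
        c,r=cv2.minEnclosingCircle(q[:,:2].astype(np.float32)) if len(q) else (0,0)
        print(n,k,np.round(c,4),round(r,4),len(q),q[:,2].mean() if len(q) else 0,"err",(np.array(c)-[x,y]).round(4))
```

```text
top xl [0.4479 0.0693] 0.0251 250 0.07860675946194072 err [-0.0006 -0.0007]
top l [0.4474 0.1384] 0.021 175 0.07032782974103664 err [-0.0001 -0.0013]
top m [0.4457 0.2086] 0.0172 124 0.06250062448070602 err [-0.0003 -0.0011]
top s [0.4445 0.2788] 0.0131 74 0.054332967100962304 err [-0.001  -0.0009]
scene xl 0 0 0 0 err [-0.4485 -0.07  ]
scene l 0 0 0 0 err [-0.4475 -0.1397]
scene m 0 0 0 0 err [-0.446  -0.2097]
scene s 0 0 0 0 err [-0.4455 -0.2797]
```

View pics/scene9.png

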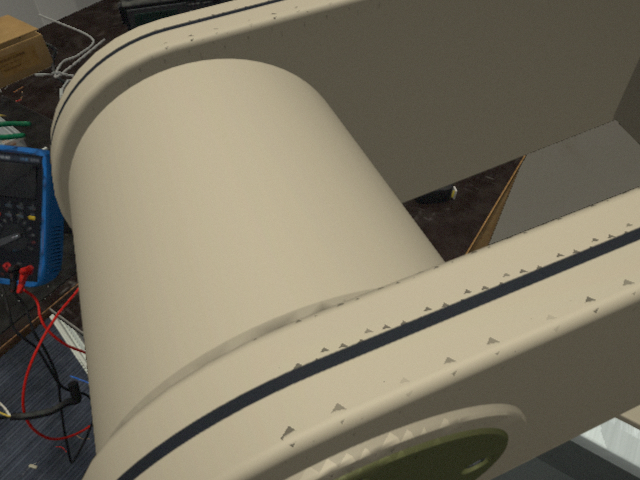

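The arm fills the scene view. In the top view all four sockets stand within 1.5 mm of their pad centres at the right heights, in the right order. Handing in.

```bash
python3 -c "
from cell import order
print(order.hand_in())"
```

```text
the job is handed in; nothing more can be done
None
```

The four sockets stand on the rail from largest at the end stop to smallest, each within about 1.5 mm of its pad centre by the top camera; the tape measure was not touched, and the job is handed in (no verdict was returned).

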